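# Set the plate shaker to fast and start it

## Task

Start the plate shaker at its fast setting: with the fingertips or the outside of the fingers, push the upright speed lever to the left along its slot, past the click stop half-way (slow) to its second and last stop (fast), and only when it stays there by itself press the round start button right in and let it come back out. Push and press only: do not pinch or ram the lever or lift anything, do not press the square stop button next to it, and leave the culture dishes, the small bottle and the pipette-tip box where they are.

Things in the scene. Friction and masses are not known exactly. Their poses are not given: they have to be found in the camera images.
- shaker: Plate shaker, fixed: white box 260 (x) x 300 (y) mm. Origin: centre of its underside, on the worktop; own x points from the front panel to the back, y left, z up; turned up to 0.4 rad. The front panel lies 60 mm up (steel gate round the lever slot 62.5 mm). From own x = -15 mm back stands a fixed sample platform with a low rim, 92 mm up. All heights are above the worktop.
- lever_top (a point): Top centre of the speed lever: upright white paddle 34 (shaker x) x 14 (shaker y, the way it slides) x 32 mm high, from 80 to 112 mm up, on a thin steel stem. The point, 112 mm up, moves with it. Slot at shaker x = -85 mm; lever at shaker y = +26 mm when off, +80 mm at fast. Right of it the panel is free from shaker y = +19 to -34 mm but for the 2.5 mm gate; then a button housing.
- speed_lever (a joint): Travel of the lever in m, growing to shaker +y (left): 0 = off (right end stop), 0.027 = slow (first detent), 0.054 = fast (second detent, at the left end stop). It slides without tilting. About 10 N to leave off or slow. Past a hump (0.014, 0.040) it jumps on into the next notch; short of it, it springs back. The fast stop is a rubber buffer, about 5 N per mm, pushed in by more force up to 0.062.
- start_top (a point): Top centre of the start button: round white cap 28 mm across in a square black housing 42 x 42 mm on the panel, 69 mm up. Cap top 78 mm up when out. It stands at shaker x = -85 mm and shaker y = -55 or -115 mm; the stop button has the other place.
- start (a joint): How far the start button is pressed down, in m: 0 = out, 0.006 = right in. Springs back; about 1.5 N to begin, 5 N to be right in.
- stop_top (a point): Centre of the top of the stop button: square white cap, 25 x 25 mm, otherwise like the start button in housing, height and spring. Not to be pressed.
- stop (a joint): How far the stop button is pressed down, in m: 0 = out, 0.006 = right in.
- dish_a: Loose clear culture dish, 63 mm across, 16 mm high, on the left half of the shaker's platform, its top 101 mm above the worktop. Origin at the centre of its underside.
- dish_b: Loose culture dish, 63 mm across, 16 mm high, on the right half of the shaker's platform, its top 101 mm above the worktop. Origin at the centre of its underside.
- bottle: Loose small bottle with a black cap, 47 mm across, 102 mm high, on the worktop close to the left side of the shaker. Origin at the centre of its underside.
- tips: Loose blue pipette-tip box with a clear lid, 72 x 118 x 78 mm high, on the worktop close to the right side of the shaker. Origin at the centre of its underside.
Things that resemble listed ones, but are neither listed nor needed, are in the scene too. What is shaped like the tips but black or yellow is not meant.

How it is judged:
By the outcome, as a careful person would: the job done as asked, in the order asked, and still so for the second after the job is handed in, with the robot touching nothing.
It also fails if it takes over 48 s, if anything falls off the work surface, if the arm or the gripper's body presses on something with over 40 N, if the wrist force passes 120 N, or if a joint passes its speed limit or range.

## Robot

A 6-joint arm with a two-finger parallel gripper is mounted at the origin on a cart in front of the work surface, level with it; the furniture and walls round the work are solid. World frame = base frame: x ahead of the robot, y to its left, z up, the work surface at z = 0. Lengths are in m, angles in rad, forces in N, time in s.
With the tool pointing down it reaches from about 0.2 to 0.875 m from the base axis. Payload 3.4 kg.
Tool frame: the origin (TCP) lies between the finger pads; the fingertips stand 25 mm ahead of it and the grasp point (between the pads) lies 6 mm ahead of it (r.nose_length is the z of the fingertips in the tool frame, in m); z points along the fingers, y is the line along which they close (so a half turn about z gives the same grasp; the last joint's range is limited). The gripper opens to 94 mm and grips with 3 to 60 N. Pads are 16 mm wide; open, the fingers measure 119 mm over their backs; the gripper's body (75 mm by 177 mm) begins 78 mm behind the grasp point.
Start: joints at [1.05, 0.276, 1.505, -0, 1.361, -0.121], TCP at [0.224, 0.53, 0.23] pointing down, gripper open.
Joint ranges: [-2.89, 2.89], [-0.75, 2.08], [0.22, 2.7], [-1.18, 4.32], [0.11, 2.71], [-2.7, 2.7]. Speed limits (rad/s): [2.57, 2.57, 3.14, 3.14, 3.14, 3.14].

## Interface

Orientations are given as a unit quaternion [w, x, y, z].
In Python, from plant import r, gripper_to, inverse_kinematics, vision, models, telemetry gives the robot as it stands. Calls block until the motion is done:
- r.move_to(position, orientation): joint-space move of the TCP to a pose.
- r.move_l(position, rot=None, vel=0.15, guard=None): straight line of the TCP; rot=None keeps the orientation; vel is the mean speed in m/s. With guard (N) it stops when the force on the tool has changed by that much, and returns True; else False.
- r.movej(angles): joint-space move.
- gripper_to(opening, f_grip=None): finger opening in m; f_grip is the grip in N (None keeps the last); returns when the fingers have stopped.
- r.hold(seconds).
- inverse_kinematics(position, orientation): joint angles nearest the present ones, or None.
- vision.snapshot(name): name is "side" or "top" or "wrist"; returns the picture (480x640x3 uint8, red, green, blue); there is no depth.
- vision.get_calibration(name): a dict with "fx", "fy", "cx", "cy" (pixels), "D" ([k1, k2, p1, p2, k3] as OpenCV has them; the pictures are not rectified), "position" and "orientation" of the camera in the world. Camera axes: x right, y down, z forward; pixel columns grow to the right and rows downward; lengths in m; the calibration is good to about 2 mm. A picture is of the moment at which its call begins: read the wrist's pose just before it. get_calibration takes no time and is no camera call; for the wrist camera it gives the pose at the moment of the call.
A pose or a line that the arm cannot do raises r.PlanningError and nothing moves.
- r.sign_off(): hands the job in; it is judged then, once.
Trained networks look in the newest picture that a camera, given by its name, has taken for a name from the list of things; names that differ only in an ending like _2 or _b are one class to them, and where a whole thing is asked for, a point or a joint stands for the part that bears it (a point fixed in the world has none). Each returns a list of dicts, best first, with "score" (0 to 1); they miss things now and then, are a little off and sometimes report something else, mostly with a low value. They report only what shows in the picture. A call takes as long as a camera call. They do not tell look-alikes from the thing itself.
- models.boxes_of(thing, camera): "at" ([x, y, z] in m, in world coordinates, good to about 4 mm: the middle of the surface that is visible of it).
- models.regions_of(thing, camera): "pixels" (480x640 bool, what is visible of it).
- models.mark_of(thing, camera): "at" ([x, y, z] in m, in world coordinates, good to about 4 mm: a listed point, or the origin of a listed thing).
Readings, each from a call of its own:
- telemetry.current_t(): time.
- telemetry.current_joints(): joint angles.
- telemetry.current_dq(): joint speeds.
- telemetry.current_joint_efforts(): joint torques, N m.
- telemetry.current_ee_pos(): TCP position.
- telemetry.current_tool_rot(): TCP orientation.
- telemetry.current_wrist_force(): force on the tool from outside, world axes, zero at the start.
- telemetry.current_torque(): the same for the moment, N m.
- telemetry.current_opening(): finger opening in m.
- telemetry.current_finger_force(): force on a finger pad.
Only numpy, scipy, OpenCV 4.12 (cv2) and the standard library are available. Lean on these libraries where they do the work, as an engineer would, in place of code of your own. Each camera call takes 0.05 s, during which the arm holds its last target. There are 200 camera calls.

## Working session

There is one attempt and no reset: what is moved stays moved. The work goes in short steps, each a Python script; the robot and the scene stay as the last script left them, time stands still between calls to the robot, and variables do not carry over. Pictures are saved under pics/ and viewed, at most 10 in all, crops included, and the job is handed in when it is done.

```bash
mkdir -p pics; cat > a.py <<'E'
from plant import r, gripper_to, inverse_kinematics, vision, models, telemetry
import cv2, numpy as np
ims={}
for c in("top","side"):
    im=vision.snapshot(c); ims[c]=im
    cv2.imwrite(f"pics/{c}0.png",im[:,:,::-1])
    for t in("lever_top","start_top","stop_top","shaker","dish_a","bottle","tips"):
        print(c,t,[(np.round(d["at"],3).tolist(),round(d["score"],2)) for d in models.mark_of(t,c)[:4]])
    k=vision.get_calibration(c);print(k)
print(telemetry.current_t())
E
python3 a.py
```

```text
top lever_top [([0.501, -0.059, 0.115], 0.55)]
top start_top [([0.465, -0.201, 0.08], 0.6), ([0.682, 0.096, 0.002], 0.48)]
top stop_top [([0.483, -0.144, 0.082], 0.38)]
top shaker [([0.578, -0.106, 0.0], 0.88), ([0.568, -0.353, 0.003], 0.51)]
top dish_a [([0.629, -0.057, 0.087], 0.66), ([0.624, -0.208, 0.082], 0.65)]
top bottle [([0.681, 0.093, 0.001], 0.77)]
top tips [([0.566, -0.353, 0.004], 0.87), ([0.472, -0.534, 0.001], 0.86), ([0.38, -0.384, -0.001], 0.73)]
{'fx': 529.2474104469493, 'fy': 529.2474104469493, 'cx': 315.1024113054609, 'cy': 242.5727174654162, 'D': array([-0.00178122,  0.        ,  0.        ,  0.        ,  0.        ]), 'position': array([ 0.33976094, -0.08339803,  1.5573898 ]), 'orientation': array([-0.0486234 ,  0.70832509, -0.70208921,  0.05460831])}
side lever_top [([0.5, -0.06, 0.114], 0.58)]
side start_top [([0.467, -0.194, 0.078], 0.41)]
side stop_top [([0.48, -0.138, 0.074], 0.6)]
side shaker [([0.573, -0.108, -0.002], 0.83), ([0.478, -0.14, 0.075], 0.26), ([0.678, 0.098, -0.001], 0.2)]
side dish_a [([0.636, -0.06, 0.084], 0.68), ([0.624, -0.208, 0.089], 0.58)]
side bottle [([0.679, 0.095, -0.004], 0.62)]
side tips [([0.564, -0.356, 0.001], 0.97), ([0.378, -0.385, 0.002], 0.77), ([0.471, -0.535, -0.004], 0.69)]
{'fx': 512.2368708967822, 'fy': 512.2368708967822, 'cx': 316.0047361199462, 'cy': 242.94253421441792, 'D': array([0.00562551, 0.        , 0.        , 0.        , 0.        ]), 'position': array([0.53681864, 0.93489377, 0.84932779]), 'orientation': array([ 0.00285281, -0.0155079 ,  0.89165284, -0.45244511])}
0.8
```

```bash
python3 - <<'E'
import cv2,numpy as np
a=cv2.imread("pics/top0.png");b=cv2.imread("pics/side0.png")
cv2.imwrite("pics/m0.png",np.hstack([cv2.resize(a,(400,300)),cv2.resize(b,(400,300))]))
from plant import vision
def P(c,X):
    from scipy.spatial.transform import Rotation as R
    k=vision.get_calibration(c);q=k["orientation"];M=R.from_quat([*q[1:],q[0]]).as_matrix().T
    p,_=cv2.projectPoints(np.array([X],float),cv2.Rodrigues(M)[0],-M@k["position"],np.array([[k["fx"],0,k["cx"]],[0,k["fy"],k["cy"]],[0,0,1]]),k["D"]);return p[0,0]
o=[]
for c,im in(("top",a),("side",b)):
    u,v=P(c,[.483,-.13,.08]).astype(int);print(c,u,v)
    o.append(cv2.resize(im[v-60:v+60,u-80:u+80],(400,300),interpolation=cv2.INTER_CUBIC))
cv2.imwrite("pics/c0.png",np.vstack([np.hstack(o),cv2.imread("pics/m0.png")]))
E
```

```text
top 327 268
side 346 240
```

View pics/c0.png

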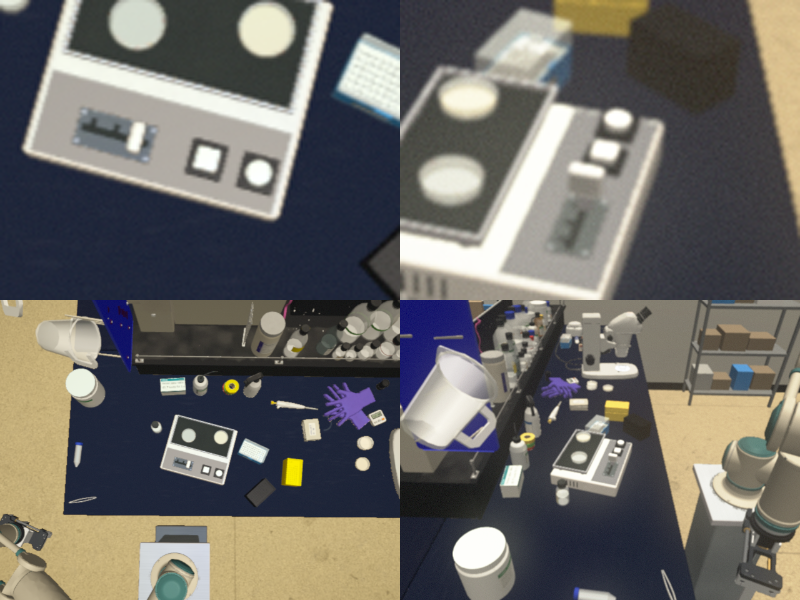

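The round start button is on the far right (crop ≈258,173), and the square stop button sits between it and the lever (≈207,158). Next I fit the shaker pose and move in to the right of the lever.

```bash
cat > h.py <<'E'
from plant import r, gripper_to, inverse_kinematics, vision, models, telemetry as T
import cv2, numpy as np
from scipy.spatial.transform import Rotation as R
own=np.array([[-.085,.026],[-.085,-.055],[-.085,-.115],[0,0]])
w=np.array([[.5005,-.0595],[.4815,-.141],[.466,-.1975],[.5755,-.107]])
a,b=own-own.mean(0),w-w.mean(0)
yaw=np.arctan2((a[:,0]*b[:,1]-a[:,1]*b[:,0]).sum(),(a*b).sum())
c,s=np.cos(yaw),np.sin(yaw);M=np.array([[c,-s],[s,c]])
O=w.mean(0)-M@own.mean(0)
def W(x,y,z): return np.array([*(O+M@[x,y]),z])
def S(p): return M.T@(np.array(p)[:2]-O)
def quat(psi):  # tool z down, tool y at world angle psi
    y=np.array([np.cos(psi),np.sin(psi),0]);z=np.array([0,0,-1.]);x=np.cross(y,z)
    q=R.from_matrix(np.c_[x,y,z]).as_quat();return np.array([q[3],*q[:3]])
E
python3 - <<'E'
from h import *
print(yaw,O,w-(O+(M@own.T).T))
p=W(-.085,-.012,.2)
for psi in (yaw,yaw+np.pi):
    print(psi,inverse_kinematics(p,quat(psi)))
E
```

```text
-0.24416457552649942 [ 0.576437   -0.10672907] [[ 0.00025648  0.00145185]
 [ 0.00083789 -0.00145064]
 [-0.00015737  0.00026973]
 [-0.000937   -0.00027093]]
-0.24416457552649942 [-3.35690147e-01  1.84453232e-01  1.70814416e+00 -4.44089210e-16
  1.24899526e+00 -9.15255714e-02]
2.8974280780632937 None
```

```bash
python3 - <<'E'
from h import *
q=quat(yaw)
gripper_to(0.0)
r.move_to(W(-.085,-.01,.22),q)
r.move_l(W(-.085,-.01,.113),vel=.1,guard=8)
f0=T.current_wrist_force()
g=r.move_l(W(-.085,.025,.113),vel=.02,guard=4)
p=T.current_ee_pos();y0=S(p)[1]
print("contact",g,S(p),p[2],M.T@(T.current_wrist_force()-f0)[:2],T.current_t(),T.current_opening())
E
```

```text
contact True [-0.08500991  0.01387406] 0.11288925398859972 [ 0.44414188 -2.20146267] 7.025 0.00042054999893030814
```

```bash
python3 - <<'E'
from h import *
for y in (.03,.044,.059):
    g=r.move_l(W(-.085,y,.113),vel=.03,guard=25)
    p=T.current_ee_pos();print(g,S(p),M.T@T.current_wrist_force()[:2],T.current_t())
r.hold(.2)
r.move_l(W(-.085,.045,.113),vel=.05)
r.move_l(W(-.085,.03,.2),vel=.15)
r.move_to(W(-.085,-.115,.2),quat(yaw))
for c in("top","side"):
    im=vision.snapshot(c)
    cv2.imwrite(f"pics/{c}1.png",im[:,:,::-1])
    for t in("lever_top","start_top"):
        for d in models.mark_of(t,c)[:2]: print(c,t,S(d["at"]),d["at"][2],d["score"])
a=cv2.imread("pics/top1.png")[208:328,247:407];b=cv2.imread("pics/side1.png")[180:300,266:426]
cv2.imwrite("pics/c1.png",np.hstack([cv2.resize(i,(400,300),interpolation=cv2.INTER_CUBIC) for i in(a,b)]))
print(T.current_t())
E
```

```text
False [-0.08545925  0.03061616] [-0.28435099 -1.08469781] 7.7083
False [-0.08509015  0.04151942] [-0.32555788 -8.67398367] 8.325
False [-0.08508595  0.05966872] [-0.20539061 -0.51031912] 8.975
top lever_top [-0.08312148  0.07701922] 0.1087 0.53
side lever_top [-0.08535494  0.07440165] 0.1147 0.68
side start_top [0.04499526 0.058749  ] 0.0864 0.56
side start_top [-0.08865909 -0.11130525] 0.0775 0.46
11.2833
```

View pics/c1.png

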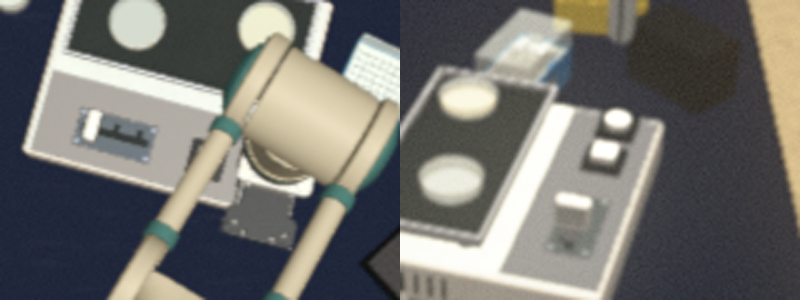

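The lever now stands by itself at the left end of its slot (crop ≈90,125), which is fast. Its measured y of 76 mm fits the 80 mm expected for fast, against 53 mm for slow. Now the start button.

```bash
python3 - <<'E'
from h import *
r.move_l(W(-.085,-.115,.112),vel=.08,guard=8)
f0=T.current_wrist_force()
g=r.move_l(W(-.085,-.115,.090),vel=.012,guard=12)
p=T.current_ee_pos();print(g,S(p),p[2],T.current_wrist_force()-f0)
r.hold(.3);p=T.current_ee_pos();print(p[2],T.current_wrist_force()-f0)
r.move_l(W(-.085,-.115,.2),vel=.08)
r.move_to(W(-.2,-.2,.3),quat(yaw))
for c in("top","side"):
    im=vision.snapshot(c); cv2.imwrite(f"pics/{c}2.png",im[:,:,::-1])
    for t in("lever_top","start_top"):
        for d in models.mark_of(t,c)[:2]: print(c,t,S(d["at"]),d["at"][2],d["score"])
a=cv2.imread("pics/top2.png")[208:328,247:407];b=cv2.imread("pics/side2.png")[180:300,266:426]
cv2.imwrite("pics/c2.png",np.hstack([cv2.resize(i,(400,300),interpolation=cv2.INTER_CUBIC) for i in(a,b)]))
print(T.current_t())
E
```

```text
True [-0.08497221 -0.11499633] 0.09726386789786659 [0.41000536 0.98084171 5.31202023]
0.09728774900594847 [-1.18002789  0.90533076  5.74360778]
top lever_top [-0.08353312  0.07784418] 0.1135 0.59
top start_top [-0.08691818 -0.11787938] 0.0779 0.44
side lever_top [-0.08491711  0.07595352] 0.1152 0.7
side start_top [-0.0897503  -0.11106182] 0.0774 0.38
16.5333
```

View pics/c2.png

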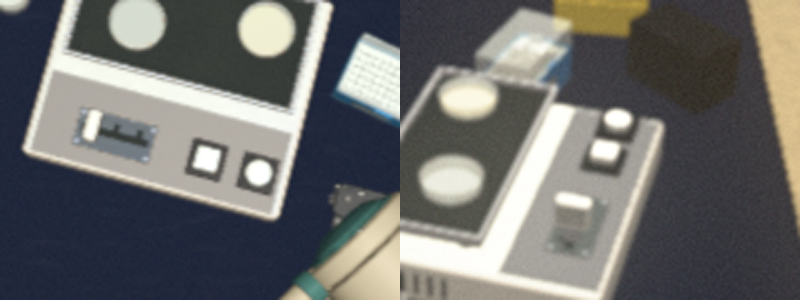

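The lever is still at fast (crop ≈90,125), and the start cap is back out (≈258,173). The dishes and the tip box are where they were, and the gripper is clear. The 12 N guard trip came at about 5.7 mm of press, more than the button's spring alone can give, so the cap reached its end stop.

```bash
python3 -c "
from plant import r
print(r.sign_off())"
```

```text
the job is handed in; nothing more can be done
None
```

The speed lever is at fast and stays there by itself, and the round start button was then pressed in once and came back out; the job was handed in with the arm clear, at about 17 s of the 48 s limit.

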